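# Find the rocking corner of the model plate and press its shim flat

### The arm

A 6-joint arm with a two-finger parallel gripper is mounted at the origin on a cart in front of the work surface, level with it; the furniture and walls round the work are solid. World frame = base frame: x ahead of the robot, y to its left, z up, the work surface at z = 0. Lengths are in mm, angles in rad, forces in N, time in s.
With the tool pointing down it reaches from about 425 to 1125 mm from the base axis. Payload 14.9 kg.
Tool frame: the origin (TCP) lies between the finger pads; the fingertips stand r.tips_ahead ahead of it and the grasp point (between the pads) lies 3 mm ahead of it (r.tips_ahead is the distance from the TCP to the fingertips, in mm); x points along the fingers, y is the direction in which the jaws open and shut, and the axes are right-handed (so a half turn about x gives the same grasp; the last joint's range is limited). The gripper opens to 91 mm and grips with 3 to 60 N. Pads are 32 mm wide; open, the fingers measure 118 mm over their backs; the gripper's body (76 mm by 178 mm) begins 60 mm behind the grasp point.
Start: joints at [-0.033, 0.379, 1.734, -0, 1.028, -0.033], TCP at [700.013, -0.006, 203.532] pointing down, gripper open.
Joint ranges: [-2.77, 2.77], [-0.74, 2.19], [0, 2.66], [-1.06, 4.2], [0.31, 2.87], [-3.08, 3.08]. Speed limits (rad/s): [1.89, 1.89, 2.39, 3.14, 3.14, 3.14].

### API

Orientations are given as a unit quaternion [w, x, y, z].
In Python, from bench import r gives the robot as it stands.
- The arm moves only by the shell command python3 -m handwheel 'ROWS' [FORCE]. ROWS is JSON, one flat list of numbers, 5 for each row, row after row: the closure, from 0 (fully open) to 1 (shut), then the shift along the tool's x, y, z in m, then the turn about the tool's x in rad. In form: [gripper, x, y, z, yaw, gripper, x, y, z, yaw, ...]. A call has exactly 5 rows; each row shifts and turns the commanded pose from where the row before left it, along the tool's axes as they then stand; what a row does not reach is not made up. A row lasts 1/10 s, in which the tool goes at most 50 mm and 8.59 degrees, less where a joint would pass 70% of its speed; a pose out of reach is approached as far as the arm can. A call with a gripper value outside its range is refused whole. The fingers move at their own pace and stop on an object; FORCE is the grip in N (left out, the last holds). Time passes only in rows, so rows that do not move let the fingers close, or fill a call up. It gives the time, the measured TCP pose, the force and the opening at its end, in the units of the state.
- r.observe(): the state, without advancing time (a new reading comes with each control period).
- r.get_image(name): name is "scene" or "side" or "wrist"; returns (picture, depth): 420x560x3 uint8, red, green, blue; 420x560 float32, mm along the optical axis (not along the pixel's ray), 0 where there is no reading.
- r.camera_params(name): a dict with "intrinsics" (3x3 intrinsics, pixels), "R" (3x3) and "t" (3): a world point X has camera coordinates R X + t. Camera axes: x right, y down, z forward; pixel columns grow to the right and rows downward; lengths in mm; the calibration is good to about 2 mm. A picture is of the moment at which its call begins: read the wrist's pose just before it. camera_params takes no time and is no camera call; for the wrist camera it gives the pose at the moment of the call.
- r.close_job(): hands the job in, once; it reports no verdict.
Trained networks look in the newest picture that a camera, given by its name, has taken for a name from the list of things; names that differ only in an ending like _2 or _b are one class to them, and where a whole thing is asked for, a point or a joint stands for the part that bears it (a point fixed in the world has none). Each returns a list of dicts, best first, with "conf" (0 to 1); they miss things now and then, are a little off and sometimes report something else, mostly with a low value. They report only what shows in the picture. A call takes as long as a camera call.
- r.silhouettes(camera, label): "region" (420x560 bool, what is visible of it).
- r.place_of(camera, label): "location" ([x, y, z] in mm, in the coordinates of the camera as it stood for that picture, good to about 4 mm: a listed point, or the origin of a listed thing).
The state is a dict: "t": time; "joints": joint angles; "dq": joint speeds; "joint_efforts": joint torques, N m; "ee_pos": TCP position; "eef_rot": TCP orientation; "ft_force": force on the tool from outside, world axes, zero at the start; "moment": the same for the moment, N m; "gripper_width": opening from 0.0 (shut) to 1.0 (fully open).
Only numpy, scipy, OpenCV 4.12 (cv2) and the standard library are available. Lean on these libraries where they do the work, as an engineer would, in place of code of your own. Each camera call takes 0.05 s, during which the arm holds its last target.

### The job

The aluminium plate under the stone model rocks at one corner. With the fingertips, press down firmly on its corners one after another until you find the one that gives, then press the yellow shim tab beside that corner all the way down flat. Grip and lift nothing, leave the other three tabs standing up, and do not disturb the model or the things around.

Things in the scene. Friction and masses are not known exactly. Their poses are not given: they have to be found in the camera images.
- base: grey base casting, about 176 x 168 mm, fixed to the worktop; origin at the centre of its underside on the worktop, z up, +x towards the back (away from the robot at yaw 0), +y to the left. Turned up to 0.3 rad either way. Steel feet stand under the four plate corners; all four look alike.
- plate: loose aluminium plate 160 x 160 x 10 mm, 0.65 kg, level on four feet between stop pins; origin at its underside centre (44.5 mm above worktop, top at 54.5), axes as the base. Three corners are firm. One, different each time, looks the same but rocks: pressed above its foot it gives at about 2 to 4 N, sinks 5 mm, stops hard, springs back on release. Press each with 6 to 10 N to tell.
- model: cream stone dental model, 56 x 63 x 27 mm, 0.11 kg, standing loose near the middle of the plate; origin at the centre of its underside, z up. Not to be moved.
- layered_model_mid (a point): bystander: dental model on layered blue and black plinth, 66 x 76 x 64 mm; point half-way up its centre
- pot_mid (a point): bystander: small white lidded pot, 48 x 48 x 49 mm; point half-way up its centre
- lavender_arch_mid (a point): bystander: lavender dental arch, 77 x 84 x 32 mm; point half-way up its centre
- corner_front_left (a point): top face of the plate, straight above its front left foot, at the centre of a dark ring 22 mm wide (66 mm in x and 64 mm in y from the plate's centre); moves with the plate. Press here, straight down. Front is the robot's side.
- hinge_front_left (a point): centre of the hinge of the front left corner's shim tab, fixed on the base, 16 mm above the worktop; hinge axis along the base's x. The tab reaches from here 65 mm out to the left (+y of the base).
- tab_front_left (a joint): yellow shim tab of the front left corner, 18 x 65 x 3 mm. Value: angle above level in rad, 0.70 to 0.84 (raised) at the start, 0 flat at its stop (top face then 17.5 mm above the worktop). A stiff hinge keeps it where it is left; pressed straight down 34 mm out from the hinge it takes 2 to 4 N. Flat, a prop on its inner end stands upright under the plate corner and carries it.
- feeler_front_left (a joint): thin brass friction pin standing under the plate near the front left corner: 0 at the start, grows (m) as that plate corner sinks and stays pushed in, about 0.004 after the rocking corner has been pressed fully down, below 0.001 at a firm corner
- corner_front_right (a point): top face of the plate, straight above its front right foot, at the centre of a dark ring 22 mm wide (66 mm in x and 64 mm in y from the plate's centre); moves with the plate. Press here, straight down. Front is the robot's side.
- hinge_front_right (a point): centre of the hinge of the front right corner's shim tab, fixed on the base, 16 mm above the worktop; hinge axis along the base's x. The tab reaches from here 65 mm out to the right (-y of the base).
- tab_front_right (a joint): yellow shim tab of the front right corner, 18 x 65 x 3 mm. Value: angle above level in rad, 0.70 to 0.84 (raised) at the start, 0 flat at its stop (top face then 17.5 mm above the worktop). A stiff hinge keeps it where it is left; pressed straight down 34 mm out from the hinge it takes 2 to 4 N. Flat, a prop on its inner end stands upright under the plate corner and carries it.
- feeler_front_right (a joint): thin brass friction pin standing under the plate near the front right corner: 0 at the start, grows (m) as that plate corner sinks and stays pushed in, about 0.004 after the rocking corner has been pressed fully down, below 0.001 at a firm corner
- corner_back_left (a point): top face of the plate, straight above its back left foot, at the centre of a dark ring 22 mm wide (66 mm in x and 64 mm in y from the plate's centre); moves with the plate. Press here, straight down. Front is the robot's side.
- hinge_back_left (a point): centre of the hinge of the back left corner's shim tab, fixed on the base, 16 mm above the worktop; hinge axis along the base's x. The tab reaches from here 65 mm out to the left (+y of the base).
- tab_back_left (a joint): yellow shim tab of the back left corner, 18 x 65 x 3 mm. Value: angle above level in rad, 0.70 to 0.84 (raised) at the start, 0 flat at its stop (top face then 17.5 mm above the worktop). A stiff hinge keeps it where it is left; pressed straight down 34 mm out from the hinge it takes 2 to 4 N. Flat, a prop on its inner end stands upright under the plate corner and carries it.
- feeler_back_left (a joint): thin brass friction pin standing under the plate near the back left corner: 0 at the start, grows (m) as that plate corner sinks and stays pushed in, about 0.004 after the rocking corner has been pressed fully down, below 0.001 at a firm corner
- corner_back_right (a point): top face of the plate, straight above its back right foot, at the centre of a dark ring 22 mm wide (66 mm in x and 64 mm in y from the plate's centre); moves with the plate. Press here, straight down. Front is the robot's side.
- hinge_back_right (a point): centre of the hinge of the back right corner's shim tab, fixed on the base, 16 mm above the worktop; hinge axis along the base's x. The tab reaches from here 65 mm out to the right (-y of the base).
- tab_back_right (a joint): yellow shim tab of the back right corner, 18 x 65 x 3 mm. Value: angle above level in rad, 0.70 to 0.84 (raised) at the start, 0 flat at its stop (top face then 17.5 mm above the worktop). A stiff hinge keeps it where it is left; pressed straight down 34 mm out from the hinge it takes 2 to 4 N. Flat, a prop on its inner end stands upright under the plate corner and carries it.
- feeler_back_right (a joint): thin brass friction pin standing under the plate near the back right corner: 0 at the start, grows (m) as that plate corner sinks and stays pushed in, about 0.004 after the rocking corner has been pressed fully down, below 0.001 at a firm corner

How it is judged (in metres and radians):
On the way, in this order (a step that is already met when the one before it is completed fails the run):
1. the rocking plate corner has been pressed down (value of joint any of feeler_front_left, feeler_front_right, feeler_back_left, feeler_back_right above 0.0025 m), for 0.1 s.
2. the shim tab of that corner is pressed flat (((value of joint feeler_front_left above 0.0025 m and value of joint tab_front_left below 0.08 rad) or (value of joint feeler_front_right above 0.0025 m and value of joint tab_front_right below 0.08 rad) or (value of joint feeler_back_left above 0.0025 m and value of joint tab_back_left below 0.08 rad) or (value of joint feeler_back_right above 0.0025 m and value of joint tab_back_right below 0.08 rad))), for 0.2 s.
At the end, for the whole second after the job is handed in: the shim tab of the corner that rocked is flat (within 0.08 rad), the other three still raised more than 0.5 rad; the plate lies level (within 0.015 rad), at its height within 3 mm and at rest, with the model standing on it (((value of joint feeler_front_left above 0.0025 m and value of joint tab_front_left below 0.08 rad and value of joint each of tab_front_right, tab_back_left, tab_back_right above 0.5 rad) or (value of joint feeler_front_right above 0.0025 m and value of joint tab_front_right below 0.08 rad and value of joint each of tab_front_left, tab_back_left, tab_back_right above 0.5 rad) or (value of joint feeler_back_left above 0.0025 m and value of joint tab_back_left below 0.08 rad and value of joint each of tab_front_left, tab_front_right, tab_back_right above 0.5 rad) or (value of joint feeler_back_right above 0.0025 m and value of joint tab_back_right below 0.08 rad and value of joint each of tab_front_left, tab_front_right, tab_back_left above 0.5 rad)) and angle between plate's own z axis and vertical below 0.015 rad and z of plate in the frame of base between 0.0415 and 0.0475 m and linear speed of each of plate, model below 0.01 m/s and angle between model's own z axis and vertical below 0.1 rad); the robot touches nothing.
It fails at once if a shim tab is pressed whose corner was not found to rock ((value of joint tab_front_left below 0.5 rad and value of joint feeler_front_left below 0.002 m) or (value of joint tab_front_right below 0.5 rad and value of joint feeler_front_right below 0.002 m) or (value of joint tab_back_left below 0.5 rad and value of joint feeler_back_left below 0.002 m) or (value of joint tab_back_right below 0.5 rad and value of joint feeler_back_right below 0.002 m)).
It fails at once if the plate is lifted off its feet or dragged (z of plate in the frame of base above 0.0505 m or distance of plate from where it was at the start of the episode above 0.012 m or angle between plate's own z axis and vertical above 0.08 rad).
It fails at once if the model on the plate is lifted, shifted more than 12 mm or tipped (distance of model from where it was at the start of the episode above 0.012 m or angle between model's own z axis and vertical above 0.2 rad).
It fails at once if a bystander is shifted more than 12 mm (distance of any of layered_model_mid, pot_mid, lavender_arch_mid from where it was at the start of the episode above 0.012 m).
It also fails if it takes over 51 s, if anything falls off the work surface, if the arm or the gripper's body presses on something with over 40 N, if the wrist force passes 120 N, or if a joint passes its speed limit or range.

## Working session

There is one attempt and no reset: what is moved stays moved. The work goes in short steps, Python scripts to look and compute and a shell command to move; the robot and the scene stay as the last step left them, time stands still between calls to the robot, and variables do not carry over. Pictures are saved under pics/ and viewed, and the job is handed in when it is done.

```bash
ls; mkdir -p pics; python3 - <<'E'
from bench import r
import cv2, numpy as np
o=r.observe()
for k,v in o.items(): print(k,np.round(v,4))
print(r.tips_ahead)
for n in ["scene","side"]:
    im,d=r.get_image(n); cv2.imwrite(f"pics/{n}0.png",im[:,:,::-1])
    p=r.camera_params(n); print(n,p)
E
```

```text
pics
t 0.0
joints [-0.0333  0.3794  1.7347  0.      1.0285 -0.0333]
dq [ 0.0004 -0.0014 -0.      0.0004 -0.0009  0.0003]
joint_efforts [ 6.00000e-04 -7.63728e+01 -4.34373e+01  6.50000e-02  4.24000e-02
 -2.00000e-04]
ee_pos [ 6.996172e+02 -2.720000e-02  2.029292e+02]
eef_rot [-0.4997 -0.4998 -0.5003  0.5003]
ft_force [-0.0481 -0.0661  0.5649]
moment [ 0.0283 -0.0161  0.0187]
gripper_width 0.9992
22.0
scene {'intrinsics': array([[392.6160196 ,   0.        , 281.97196435],
       [  0.        , 392.6160196 , 212.36765619],
       [  0.        ,   0.        ,   1.        ]]), 'R': array([[ 0.78144725, -0.62377334, -0.01571646],
       [-0.43522642, -0.52684566, -0.73007644],
       [ 0.44712207,  0.57735645, -0.68318473]]), 't': array([-498.92877924,  316.15373833,  774.85969688])}
side {'intrinsics': array([[539.24836447,   0.        , 271.61792308],
       [  0.        , 539.24836447, 214.11220784],
       [  0.        ,   0.        ,   1.        ]]), 'R': array([[ 0.5031684 , -0.8640371 ,  0.01616968],
       [-0.47786785, -0.29377684, -0.82785112],
       [ 0.72004436,  0.40882155, -0.56071478]]), 't': array([-332.47812198,  366.18695227, 1133.67023195])}
```

View pics/scene0.png

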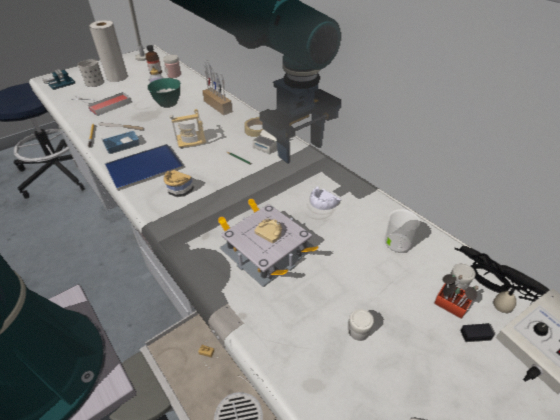

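View pics/side0.png

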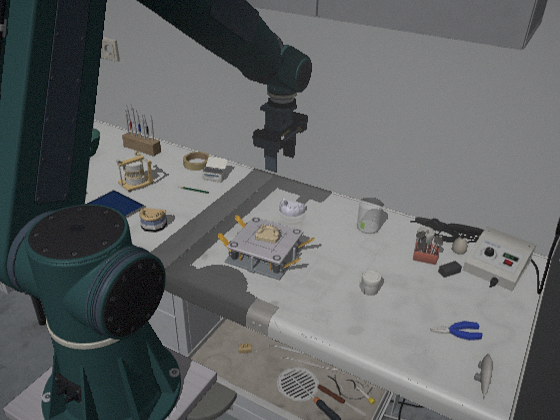

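```bash
cat > h.py <<'E'
from bench import r
import numpy as np, cv2
def w(cam,loc,p=None):
    p=p or r.camera_params(cam)
    return p["R"].T@(np.array(loc)-p["t"])
def proj(p,X):
    c=p["R"]@np.array(X)+p["t"]; u=p["intrinsics"]@c; return u[:2]/u[2]
E
python3 - <<'E'
from h import *
for cam in ["scene","side"]:
  for n in ["base","plate","model","corner_front_left","corner_front_right","corner_back_left","corner_back_right","layered_model_mid","pot_mid","lavender_arch_mid"]:
    for d in r.place_of(cam,n)[:2]: print(cam,n,round(d["conf"],2),np.round(w(cam,d["location"]),1))
print(r.observe()["t"])
E
```

```text
scene plate 0.95 [556.7 -38.2  47.6]
scene plate 0.38 [486.1  18.7  58.3]
scene model 0.63 [568.7 -33.9  57.8]
scene corner_front_left 0.93 [486.2  20.7  61.4]
scene corner_front_right 0.85 [ 501.4 -108.2   55.8]
scene corner_front_right 0.53 [567.9 -36.2  61.2]
scene corner_back_left 0.86 [615.8  34.9  59.3]
scene corner_back_right 0.93 [631.3 -99.2  50.2]
scene layered_model_mid 0.62 [494.2 314.7  35.6]
scene layered_model_mid 0.59 [484.5  21.8  61.8]
scene pot_mid 0.62 [ 564.9 -348.7   23.9]
scene lavender_arch_mid 0.89 [793.3   2.5  20.2]
side base 0.57 [559.3 -42.8  -0. ]
side model 0.76 [570.7 -40.6  54.4]
side corner_front_left 0.64 [492.1  18.   50.8]
side corner_front_right 0.61 [ 499.5 -104.8   57. ]
side corner_back_left 0.58 [622.1  32.3  52.4]
side corner_back_left 0.34 [ 516.5 -119.8   17. ]
side corner_back_right 0.78 [629.  -99.5  51.6]
side layered_model_mid 0.85 [492.8 316.2  31.1]
side pot_mid 0.56 [ 567.5 -345.9   21.3]
side lavender_arch_mid 0.66 [793.9   6.1  16.4]
1.1
```

```bash
python3 - <<'E'
from h import *
from scipy.spatial.transform import Rotation as R
o=r.observe(); q=o["eef_rot"]
print(np.round(R.from_quat([q[1],q[2],q[3],q[0]]).as_matrix(),3))
p=r.camera_params("wrist");print(np.round(p["R"],3),-p["R"].T@p["t"])
im,d=r.get_image("wrist"); cv2.imwrite("pics/w0.png",im[:,:,::-1])
for n,(x0,y0,x1,y1) in dict(scene=(200,180,340,300),side=(200,200,330,290)).items():
    im,d=r.get_image(n); c=cv2.resize(im[y0:y1,x0:x1],None,fx=5.5,fy=5,interpolation=cv2.INTER_CUBIC); cv2.imwrite(f"pics/{n}c.png",c[:,:,::-1])
E
```

```text
[[-0.  1.  0.]
 [-0.  0. -1.]
 [-1. -0.  0.]]
[[ 1.    -0.    -0.001]
 [-0.    -0.972  0.234]
 [-0.001 -0.234 -0.972]] [699.91363475  65.69076068 384.07794802]
```

View pics/scenec.png

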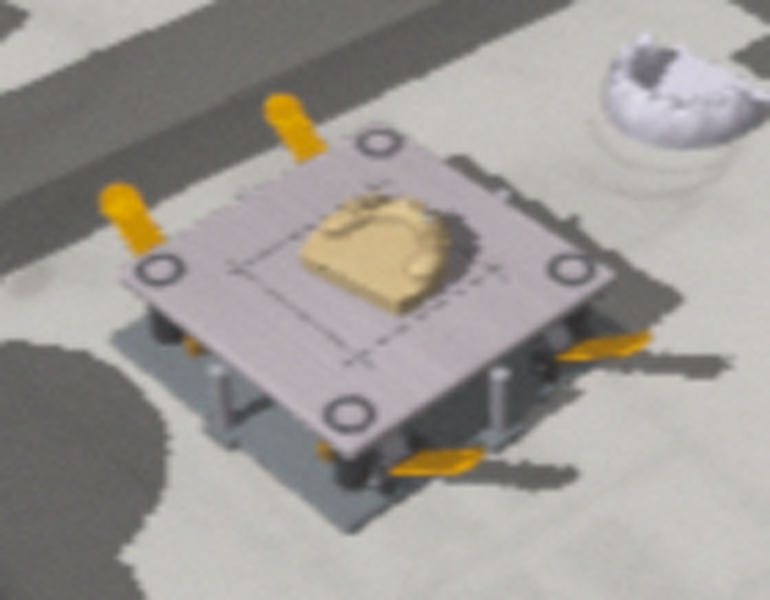

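View pics/w0.png

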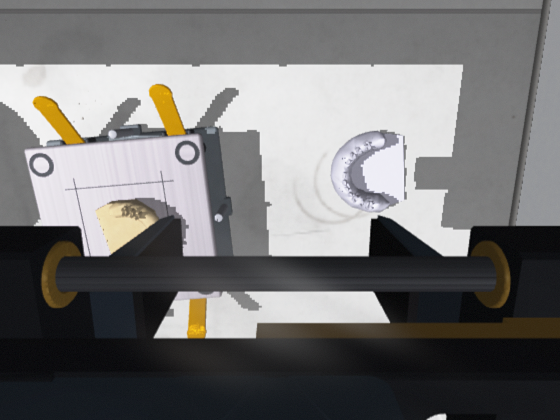

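```bash
cat >> h.py <<'E'
def hit(p,uv,z):
    ray=p["R"].T@np.linalg.inv(p["intrinsics"])@np.array([uv[0],uv[1],1.]); c=-p["R"].T@p["t"]
    return c+ray*(z-c[2])/ray[2]
E
python3 - <<'E'
from h import *
p=r.camera_params("scene")
for n,uv in dict(FL=(229.1,234),FR=(263.6,262.8),BL=(269.1,208.6),BR=(304.2,233.8)).items(): print(n,np.round(hit(p,uv,54.5),1))
p=r.camera_params("wrist")
for n,uv in dict(FL=(41,164),BL=(187,152)).items(): print(n,np.round(hit(p,uv,54.5),1))
cx,cy,a=558.5,-38,0.085
for n,(x,y) in dict(FL=(-66,64),FR=(-66,-64),BL=(66,64),BR=(66,-64)).items():
  print(n,cx+x*np.cos(a)-y*np.sin(a),cy+x*np.sin(a)+y*np.cos(a))
E
```

```text
FL [488.6  19.8  54.5]
FR [ 499.9 -107.6   54.5]
BL [620.7  30.6  54.5]
BR [631.8 -97.2  54.5]
FL [489.5  20.9  54.5]
BL [621.1  31.6  54.5]
FL 487.3048297834942 20.165692103187126
FR 498.17173318220347 -107.37218623310605
BL 618.8282668177966 31.37218623310605
BR 629.6951702165057 -96.16569210318713
```

```bash
python3 -m handwheel '[1,0,0,0,-0.085, 1,0.01,-0.025,-0.0125,0, 1,0.03,-0.025,-0.0125,0, 1,0.03,-0.026,-0.0126,0, 1,0.03,0,0,0]' 10; python3 -m handwheel '[1,0,0,0,0, 1,0,0,0,0, 1,0,0,0,0, 1,0,0,0,0, 1,0,0,0,0]'
python3 - <<'E'
from h import *
im,d=r.get_image("wrist"); cv2.imwrite("pics/w1.png",im[:,:,::-1])
im,d=r.get_image("scene"); cv2.imwrite("pics/s1.png",cv2.resize(im[150:310,180:360],None,fx=4,fy=3.7)[:,:,::-1])
E
```

```text
t: 1.75
ee_pos: [618.2, 31.9, 102.5]
eef_rot: [0.521, 0.478, 0.521, -0.478]
ft_force: [0.9, -0.7, 0.6]
gripper_width: 0.596
t: 2.25
ee_pos: [621.9, 30.9, 104.6]
eef_rot: [0.521, 0.479, 0.52, -0.478]
ft_force: [0.1, 0.5, -0.1]
gripper_width: 0.156
```

View pics/s1.png

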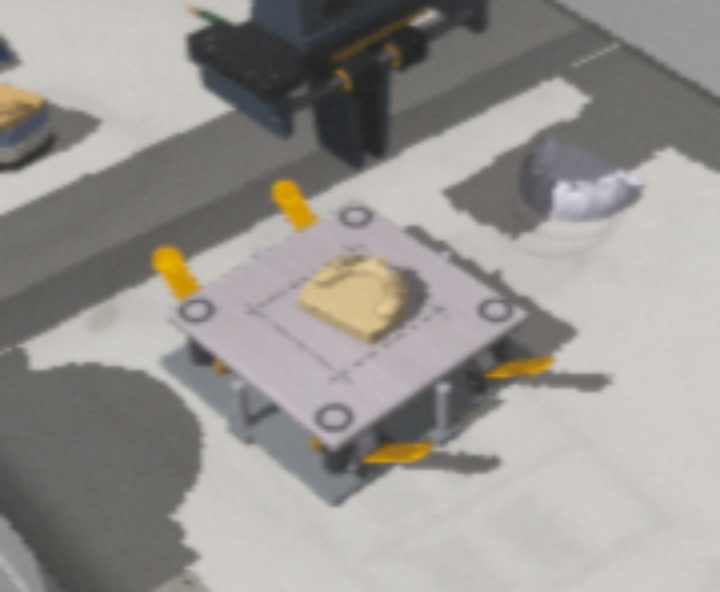

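View pics/w1.png

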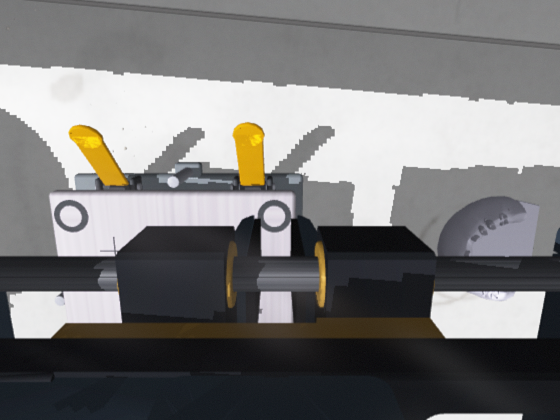

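```bash
python3 -m handwheel '[1,0.012,0,0,0, 1,0.01,0,0,0, 1,0.003,0,0,0, 1,0,0,0,0, 1,0,0,0,0]'
```

```text
t: 2.85
ee_pos: [621.1, 31.0, 78.4]
eef_rot: [0.521, 0.478, 0.521, -0.478]
ft_force: [0.5, 0.9, 0.2]
gripper_width: 0.002
```

```bash
python3 -m handwheel '[1,0.001,0,0,0, 1,0.001,0,0,0, 1,0.001,0,0,0, 1,0,0,0,0, 1,0,0,0,0]'
```

```text
t: 3.35
ee_pos: [621.1, 31.0, 75.5]
eef_rot: [0.521, 0.478, 0.521, -0.478]
ft_force: [0.8, -0.0, 0.7]
gripper_width: 0.004
```

```bash
python3 -m handwheel '[1,0.001,0,0,0, 1,0,0,0,0, 1,0.001,0,0,0, 1,0,0,0,0, 1,0,0,0,0]'
```

```text
t: 3.85
ee_pos: [621.1, 31.0, 73.5]
eef_rot: [0.521, 0.478, 0.521, -0.478]
ft_force: [-0.9, 0.4, 0.5]
gripper_width: 0.011
```

```bash
python3 - <<'E'
from h import *
for _ in range(2): print(np.round(r.observe()["ft_force"],2), np.round(r.observe()["ee_pos"],2))
im,d=r.get_image("side"); cv2.imwrite("pics/sd2.png",cv2.resize(im[150:290,190:340],None,fx=5,fy=4.2,interpolation=cv2.INTER_CUBIC)[:,:,::-1])
im,d=r.get_image("scene"); cv2.imwrite("pics/s2.png",cv2.resize(im[170:300,200:340],None,fx=5,fy=4.2,interpolation=cv2.INTER_CUBIC)[:,:,::-1])
E
```

```text
[-0.87  0.43  0.51] [621.07  31.    73.51]
[-0.87  0.43  0.51] [621.07  31.    73.51]
```

View pics/s2.png

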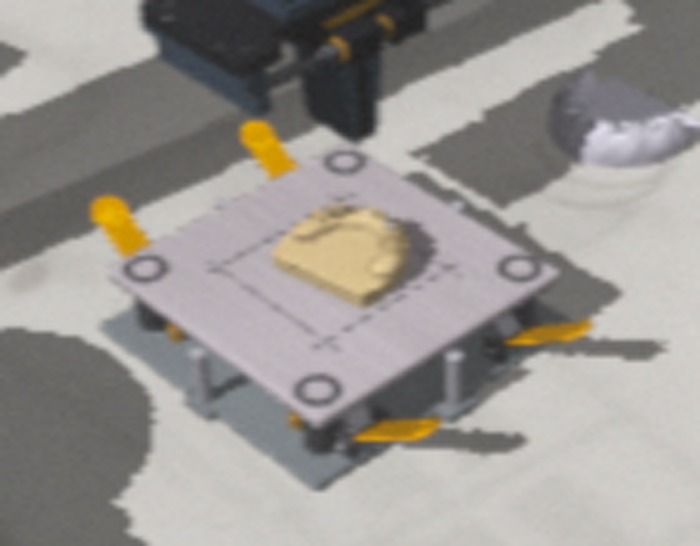

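View pics/sd2.png

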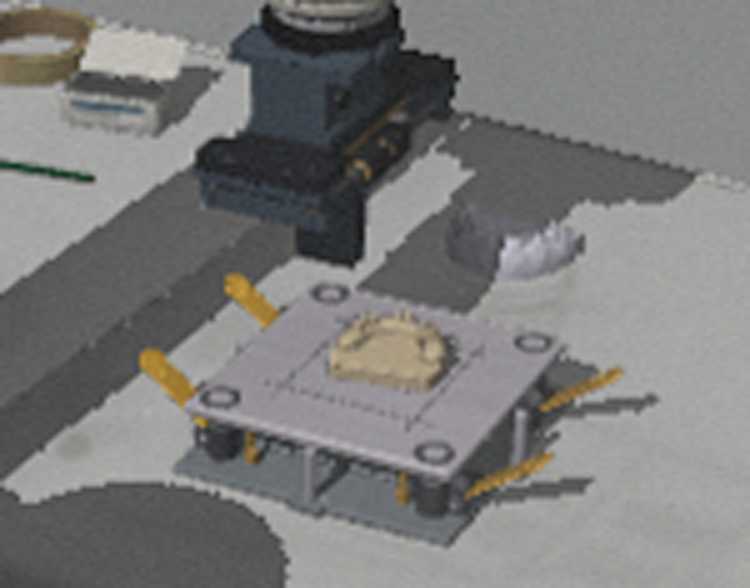

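```bash
python3 - <<'E'
from h import *
for cam in ["side","scene"]:
    im,d=r.get_image(cam); p=r.camera_params(cam)
    v,u=np.mgrid[0:420,0:560]; K=p["intrinsics"]
    C=np.stack([(u-K[0,2])/K[0,0]*d,(v-K[1,2])/K[1,1]*d,d],-1)
    W=(C-p["t"])@p["R"]
    m=(d>0)&(abs(W[...,0]-621)<25)&(abs(W[...,1]-31)<30)&(W[...,2]>60)&(W[...,2]<140)
    print(cam,m.sum(),np.round(np.sort(W[...,2][m])[:10],1))
    if m.sum():
      i=np.argsort(W[...,2][m])[:8]; print(np.round(W[m][i],1))
print(r.observe()["t"])
E
```

```text
side 163 [80.6 82.8 83.1 84.1 84.2 84.4 84.5 85.7 85.7 87. ]
[[618.   15.   80.6]
 [625.5  16.2  82.8]
 [613.1  35.5  83.1]
 [613.3  42.3  84.1]
 [613.4  22.2  84.2]
 [611.3  44.5  84.4]
 [611.5  24.4  84.5]
 [627.8  14.2  85.7]]
scene 217 [86.2 86.8 87.1 87.2 88.2 89.1 89.3 89.7 89.9 90. ]
[[610.7  41.6  86.2]
 [623.1  15.3  86.8]
 [620.9  16.6  87.1]
 [611.4  29.5  87.2]
 [626.5  15.5  88.2]
 [628.2  17.7  89.1]
 [615.2  13.3  89.3]
 [621.6  17.4  89.7]]
4.05
```

```bash
python3 -m handwheel '[1,0.006,0,0,0, 1,0.006,0,0,0, 1,0.005,0,0,0, 1,0.003,0,0,0, 1,0,0,0,0]'; python3 - <<'E'
from h import *
cam="side"
im,d=r.get_image(cam); p=r.camera_params(cam)
v,u=np.mgrid[0:420,0:560]; K=p["intrinsics"]
C=np.stack([(u-K[0,2])/K[0,0]*d,(v-K[1,2])/K[1,1]*d,d],-1)
W=(C-p["t"])@p["R"]
m=(d>0)&(abs(W[...,0]-621)<25)&(abs(W[...,1]-31)<30)&(W[...,2]>58)&(W[...,2]<140)
print(np.round(np.sort(W[...,2][m])[:10],1))
E
```

```text
t: 4.55
ee_pos: [620.7, 31.0, 52.8]
eef_rot: [0.521, 0.478, 0.521, -0.479]
ft_force: [1.1, -0.4, 0.4]
gripper_width: 0.007
[58.4 59.4 61.9 63.2 63.7 64.4 65.7 65.9 66.3 66.8]
```

```bash
python3 -m handwheel '[1,0.001,0,0,0, 1,0.001,0,0,0, 1,0.001,0,0,0, 1,0.001,0,0,0, 1,0,0,0,0]'
```

```text
t: 5.1
ee_pos: [621.0, 31.0, 49.4]
eef_rot: [0.521, 0.478, 0.521, -0.478]
ft_force: [-0.3, -0.5, 0.2]
gripper_width: 0.006
```

```bash
python3 -m handwheel '[1,0.001,0,0,0, 1,0,0,0,0, 1,0.001,0,0,0, 1,0,0,0,0, 1,0,0,0,0]'
```

```text
t: 5.6
ee_pos: [621.1, 31.0, 47.5]
eef_rot: [0.521, 0.478, 0.521, -0.478]
ft_force: [-0.2, -1.3, 0.1]
gripper_width: 0.007
```

```bash
python3 -m handwheel '[1,0.001,0,0,0, 1,0,0,0,0, 1,0.001,0,0,0, 1,0,0,0,0, 1,0,0,0,0]'
```

```text
t: 6.1
ee_pos: [621.1, 31.0, 45.5]
eef_rot: [0.521, 0.478, 0.521, -0.478]
ft_force: [-0.1, 0.1, -0.6]
gripper_width: 0.008
```

```bash
python3 -m handwheel '[1,0.001,0,0,0, 1,0,0,0,0, 1,0.001,0,0,0, 1,0,0,0,0, 1,0,0,0,0]'; python3 - <<'E'
from h import *
cam="side"
im,d=r.get_image(cam); p=r.camera_params(cam)
cv2.imwrite("pics/sd3.png",cv2.resize(im[150:290,190:340],None,fx=5,fy=4.2,interpolation=cv2.INTER_CUBIC)[:,:,::-1])
E
```

```text
t: 6.6
ee_pos: [621.1, 31.1, 43.6]
eef_rot: [0.521, 0.478, 0.521, -0.478]
ft_force: [-2.0, 1.6, 2.8]
gripper_width: 0.008
```

View pics/sd3.png

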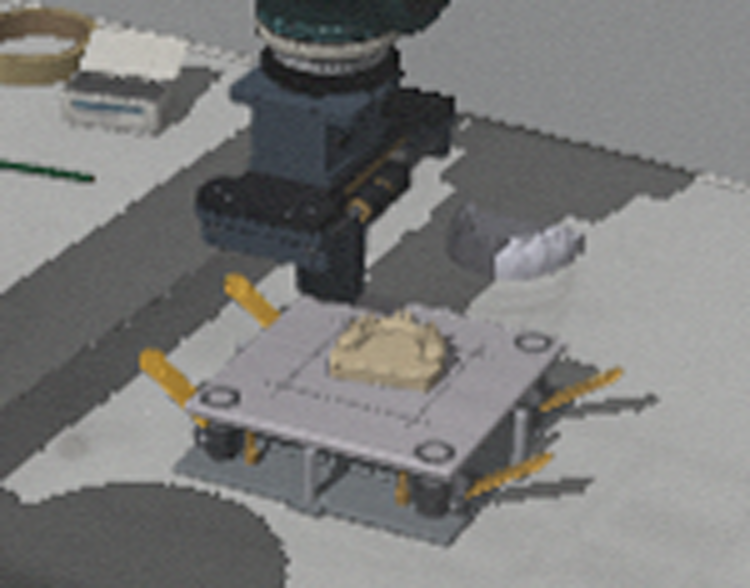

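```bash
python3 -m handwheel '[1,0.001,0,0,0, 1,0,0,0,0, 1,0,0,0,0, 1,0,0,0,0, 1,0,0,0,0]'
```

```text
t: 7.15
ee_pos: [621.2, 31.1, 42.6]
eef_rot: [0.521, 0.478, 0.521, -0.478]
ft_force: [1.0, 2.5, 3.8]
gripper_width: 0.006
```

```bash
python3 -m handwheel '[1,0.001,0,0,0, 1,0,0,0,0, 1,0,0,0,0, 1,0,0,0,0, 1,0,0,0,0]'
```

```text
t: 7.65
ee_pos: [621.2, 31.0, 41.6]
eef_rot: [0.521, 0.478, 0.521, -0.478]
ft_force: [0.4, 4.5, 4.0]
gripper_width: 0.009
```

```bash
python3 -m handwheel '[1,0.001,0,0,0, 1,0,0,0,0, 1,0.001,0,0,0, 1,0,0,0,0, 1,0,0,0,0]'; python3 - <<'E'
from h import *
cam="scene"
im,d=r.get_image(cam); cv2.imwrite("pics/s4.png",cv2.resize(im[170:300,200:340],None,fx=5,fy=4.2,interpolation=cv2.INTER_CUBIC)[:,:,::-1])
E
```

```text
t: 8.15
ee_pos: [621.4, 31.1, 39.9]
eef_rot: [0.521, 0.478, 0.521, -0.478]
ft_force: [0.4, 4.5, 9.7]
gripper_width: 0.009
```

View pics/s4.png

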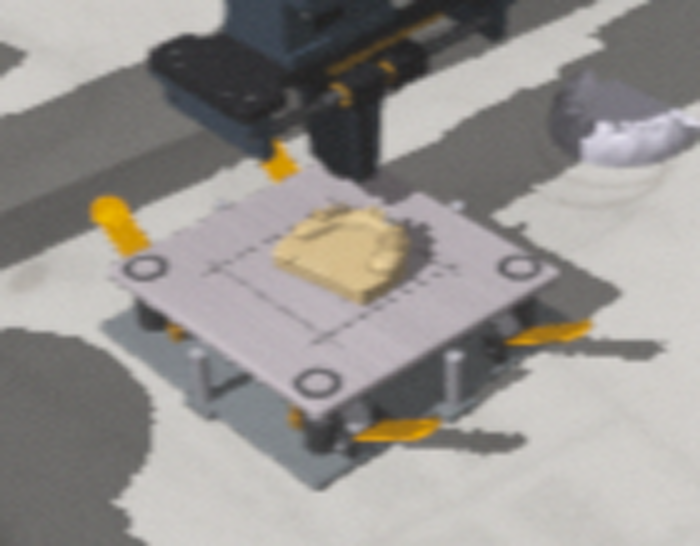

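The back-left corner is the one that gives. The front-right ring rises to about (317,382), while front-left and back-right stay put. Contact came near TCP z 44.5, and force jumped to 9.7 N after about 4.6 mm of sink. Now I release it and check that the plate springs back.

```bash
python3 -m handwheel '[1,-0.002,0,0,0, 1,-0.003,0,0,0, 1,-0.005,0,0,0, 1,-0.015,0,0,0, 1,-0.025,0,0,0]'; python3 - <<'E'
from h import *
cam="scene"
im,d=r.get_image(cam); cv2.imwrite("pics/s5.png",cv2.resize(im[170:300,200:340],None,fx=5,fy=4.2,interpolation=cv2.INTER_CUBIC)[:,:,::-1])
p=r.camera_params(cam)
for n in ["hinge_back_left","tab_back_left"]:
  for c in ["scene","side"]:
    for d in r.place_of(c,n)[:3]: print(n,c,round(d["conf"],2),np.round(w(c,d["location"]),1))
for d in r.silhouettes("scene","tab_back_left")[:3]:
    v,u=np.nonzero(d["region"]); print(d["conf"],u.min(),u.max(),v.min(),v.max())
im,d=r.get_image("wrist"); cv2.imwrite("pics/w5.png",im[:,:,::-1])
E
```

```text
t: 8.7
ee_pos: [619.8, 30.8, 89.4]
eef_rot: [0.52, 0.478, 0.522, -0.479]
ft_force: [0.5, 0.0, 0.3]
gripper_width: 0.008
hinge_back_left scene 0.57 [604.   44.3  20.3]
hinge_back_left side 0.79 [603.5  47.6  14.5]Traceback (most recent call last):
  File "<stdin>", line 7, in <module>
ValueError: it knows: base, corner_back_left, corner_back_right, corner_front_left, corner_front_right, hinge_back_left, hinge_back_right, hinge_front_left, hinge_front_right, lavender_arch_mid, layered_model_mid
```

View pics/s5.png

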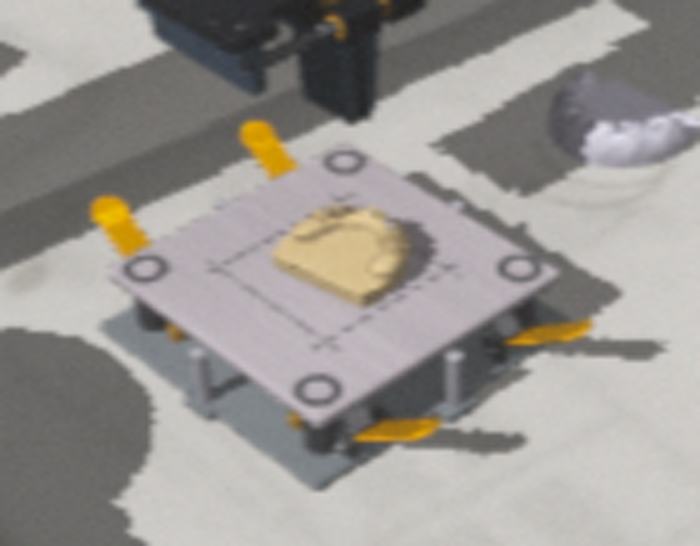

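```bash
python3 - <<'E'
from h import *
p=r.camera_params("wrist"); im,d=r.get_image("wrist"); 
v,u=np.mgrid[0:420,0:560]; K=p["intrinsics"]
C=np.stack([(u-K[0,2])/K[0,0]*d,(v-K[1,2])/K[1,1]*d,d],-1)
W=(C-p["t"])@p["R"]
hsv=cv2.cvtColor(im,cv2.COLOR_RGB2HSV)
m=((hsv[...,0]>10)&(hsv[...,0]<30)&(hsv[...,1]>180)&(hsv[...,2]>120)&(v<250)&(d>0)).astype(np.uint8)
n,l,s,_=cv2.connectedComponentsWithStats(m)
a=.085;R=np.array([[np.cos(a),np.sin(a)],[-np.sin(a),np.cos(a)]])
for i in range(1,n):
    if s[i,4]<150: continue
    P=W[l==i]; B=np.c_[(P[:,:2]-[560.2,-38.3])@R.T,P[:,2]]
    print(s[i],"base min",np.round(np.percentile(B,2,0),1),"max",np.round(np.percentile(B,98,0),1))
    k=B[:,2]>np.percentile(B[:,2],80);print(" top",np.round(B[k].mean(0),1))
cv2.imwrite("pics/w5.png",im[:,:,::-1])
B=(W[...,:2]-[560.2,-38.3])@R.T
# pins: things above plate z near left edge
k=(B[...,1]>82)&(B[...,1]<100)&(B[...,0]>-30)&(B[...,0]<30)&(W[...,2]>30); print("pin",k.sum(),np.round(np.percentile(W[...,2][k],[50,95,100]),1) if k.any() else "")
E
```

```text
[ 230  123   34   66 1750] base min [42.1 79.1 20.4] max [ 58.6 122.1  59.9]
 top [ 50.4 119.2  57.8]
[  56  126   65   63 1716] base min [-57.1  79.3  20.9] max [-40.6 121.   61.4]
 top [-48.6 118.1  59.4]
pin 8143 [205.7 225.3 230.3]
```

View pics/w5.png

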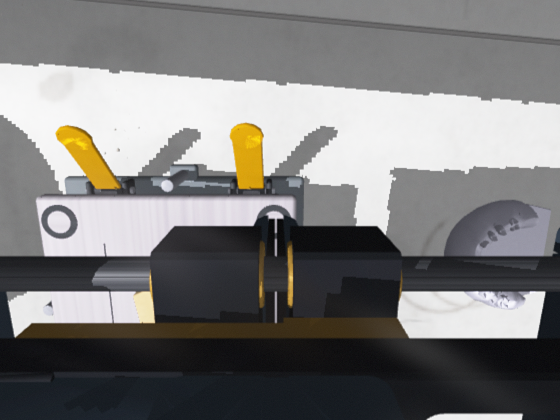

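```bash
python3 -m handwheel '[1,0,-0.006,-0.026,0, 1,0,-0.006,-0.026,0, 1,0.015,0,0,0, 1,0.013,0,0,0, 1,0,0,0,0]'; python3 - <<'E'
from h import *
for c,(x0,y0) in dict(scene=(200,150),side=(190,140)).items():
    im,d=r.get_image(c); cv2.imwrite(f"pics/{c}6.png",cv2.resize(im[y0:y0+140,x0:x0+140],None,fx=4.2,fy=4.2,interpolation=cv2.INTER_CUBIC)[:,:,::-1])
E
```

```text
t: 9.4
ee_pos: [603.2, 81.1, 59.0]
eef_rot: [0.52, 0.477, 0.522, -0.479]
ft_force: [0.0, -0.4, -0.3]
gripper_width: 0.006
```

View pics/scene6.png

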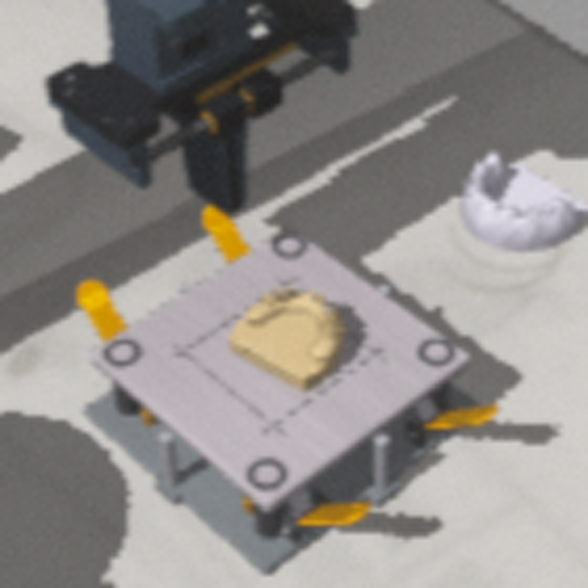

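View pics/side6.png

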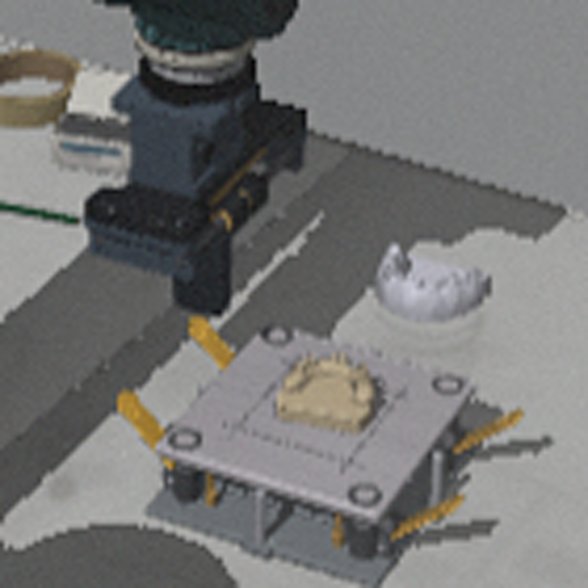

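```bash
python3 -m handwheel '[1,0.005,0,0,0, 1,0.005,0,0,0, 1,0.005,0,0,0, 1,0.005,0,0,0, 1,0,0,0,0]'
```

```text
t: 10.0
ee_pos: [604.5, 81.8, 40.9]
eef_rot: [0.521, 0.478, 0.521, -0.478]
ft_force: [0.7, -0.3, 0.7]
gripper_width: 0.008
```

```bash
python3 - <<'E'
from h import *
for c,(x0,y0) in dict(scene=(200,150),side=(190,140)).items():
    im,d=r.get_image(c); cv2.imwrite(f"pics/{c}7.png",cv2.resize(im[y0:y0+140,x0:x0+140],None,fx=4.2,fy=4.2,interpolation=cv2.INTER_CUBIC)[:,:,::-1])
im,d=r.get_image("wrist");cv2.imwrite("pics/w7.png",im[:,:,::-1])
E
```

```text
(no output)
```

View pics/side7.png

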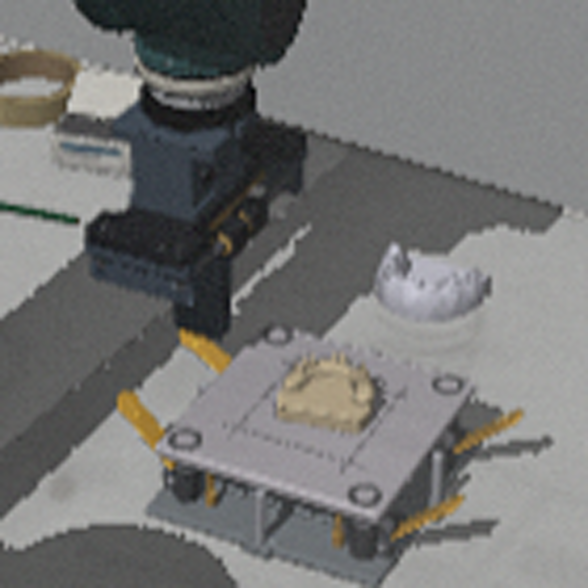

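View pics/w7.png

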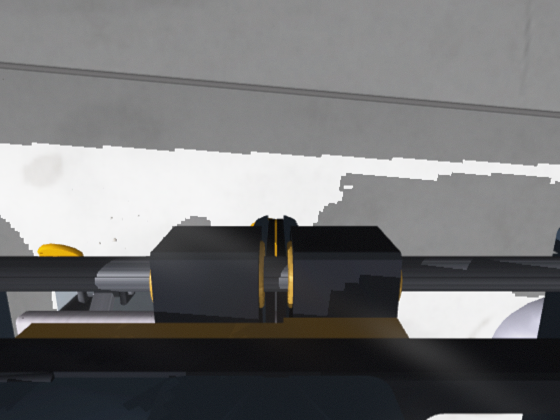

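The side picture shows the back-left tab already leaning lower, at about (205,350), under the fingertips. I'll keep pressing.

```bash
python3 -m handwheel '[1,0.005,0,0,0, 1,0.005,0,0,0, 1,0.005,0,0,0, 1,0.004,0,0,0, 1,0,0,0,0]'
```

```text
t: 10.65
ee_pos: [604.3, 81.7, 21.7]
eef_rot: [0.521, 0.478, 0.521, -0.479]
ft_force: [0.5, -0.2, 0.1]
gripper_width: 0.003
```

```bash
python3 -m handwheel '[1,0.003,0,0,0, 1,0.003,0,0,0, 1,0.002,0,0,0, 1,0.001,0,0,0, 1,0,0,0,0]'
```

```text
t: 11.15
ee_pos: [604.7, 81.8, 13.4]
eef_rot: [0.521, 0.478, 0.521, -0.478]
ft_force: [0.2, -0.8, 0.6]
gripper_width: 0.002
```

```bash
python3 - <<'E'
from h import *
for c,(x0,y0) in dict(scene=(200,150),side=(190,140)).items():
    im,d=r.get_image(c); cv2.imwrite(f"pics/{c}8.png",cv2.resize(im[y0:y0+140,x0:x0+140],None,fx=4.2,fy=4.2,interpolation=cv2.INTER_CUBIC)[:,:,::-1])
E
```

```text
(no output)
```

View pics/side8.png

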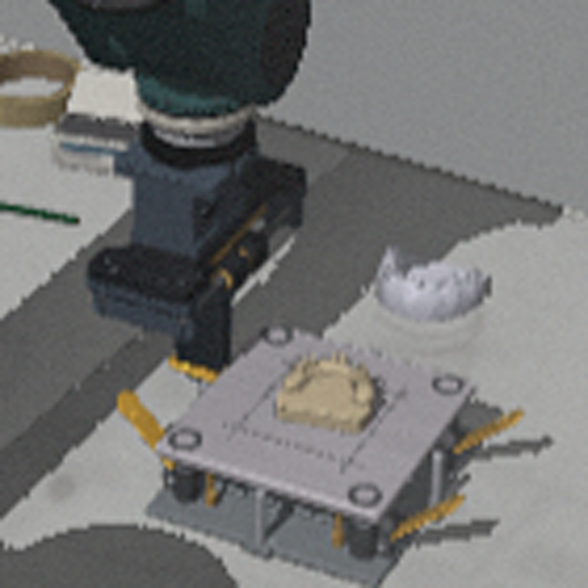

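View pics/scene8.png

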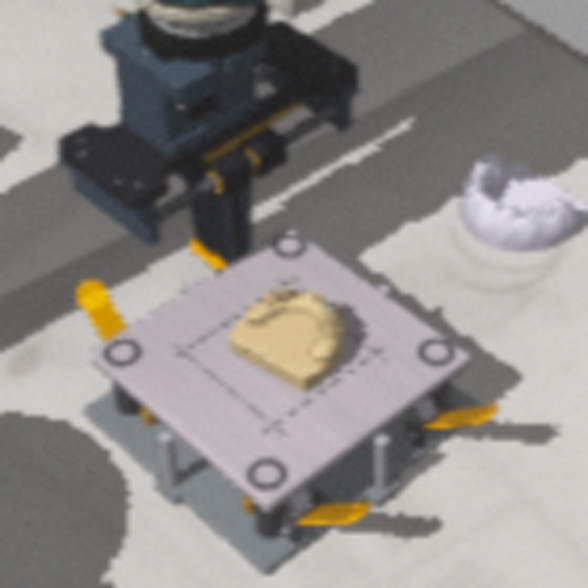

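The tab is nearly flat and moving with the fingertips. I'll press it to its stop in small steps.

```bash
python3 -m handwheel '[1,0.001,0,0,0, 1,0.001,0,0,0, 1,0.001,0,0,0, 1,0,0,0,0, 1,0,0,0,0]'
```

```text
t: 11.75
ee_pos: [604.7, 81.8, 10.5]
eef_rot: [0.521, 0.478, 0.521, -0.478]
ft_force: [0.8, 0.3, 0.3]
gripper_width: 0.003
```

```bash
python3 -m handwheel '[1,0.001,0,0,0, 1,0.001,0,0,0, 1,0.001,0,0,0, 1,0,0,0,0, 1,0,0,0,0]'
```

```text
t: 12.25
ee_pos: [604.7, 81.8, 7.4]
eef_rot: [0.521, 0.478, 0.521, -0.478]
ft_force: [-0.5, 0.5, -0.0]
gripper_width: 0.01
```

```bash
python3 -m handwheel '[1,0.001,0,0,0, 1,0,0,0,0, 1,0.001,0,0,0, 1,0,0,0,0, 1,0,0,0,0]'
```

```text
t: 12.75
ee_pos: [604.9, 81.8, 6.8]
eef_rot: [0.521, 0.478, 0.521, -0.478]
ft_force: [-8.6, -0.4, 23.4]
gripper_width: 0.006
```

Firm stop: 23 N at TCP z 6.8, close to the 7.5 predicted for flat. I'll lift straight up and look.

```bash
python3 -m handwheel '[1,0,0,0,0, 1,-0.002,0,0,0, 1,-0.01,0,0,0, 1,-0.03,0,0,0, 1,-0.04,0,0,0]'; python3 -m handwheel '[1,-0.04,0,0,0, 1,-0.03,0,0,0, 1,0,0,0,0, 1,0,0,0,0, 1,0,0,0,0]'; python3 - <<'E'
from h import *
for c,(x0,y0) in dict(scene=(200,150),side=(190,140)).items():
    im,d=r.get_image(c); cv2.imwrite(f"pics/{c}9.png",cv2.resize(im[y0:y0+140,x0:x0+140],None,fx=4.2,fy=4.2,interpolation=cv2.INTER_CUBIC)[:,:,::-1])
    p=r.camera_params(c)
    v,u=np.mgrid[0:420,0:560]; K=p["intrinsics"]
    C=np.stack([(u-K[0,2])/K[0,0]*d,(v-K[1,2])/K[1,1]*d,d],-1)
    W=(C-p["t"])@p["R"]; hsv=cv2.cvtColor(im,cv2.COLOR_RGB2HSV)
    a=.085;R=np.array([[np.cos(a),np.sin(a)],[-np.sin(a),np.cos(a)]])
    B=np.dstack([(W[...,:2]-[560.2,-38.3])@R.T,W[...,2]])
    m=(hsv[...,0]>10)&(hsv[...,0]<30)&(hsv[...,1]>150)&(d>0)&(abs(B[...,1])>84)&(abs(B[...,1])<155)&(abs(B[...,0])<75)
    for sx in (-1,1):
      for sy in (-1,1):
        k=m&(B[...,0]*sx>0)&(B[...,1]*sy>0)
        if k.sum()>8:
          s,i=np.polyfit(abs(B[k][:,1]),B[k][:,2],1); print(c,sx,sy,k.sum(),"angle",round(np.arctan(s),2),"zmax",np.round(np.percentile(B[k][:,2],[5,95]),1))
    k=(abs(B[...,0])<78)&(abs(B[...,1])<78)&(abs(W[...,2]-54.5)<12)&~((abs(B[...,0])<40)&(abs(B[...,1])<42))&(d>0)
    A=np.c_[B[k][:,:2],np.ones(k.sum())]; print("plate slopes",np.linalg.lstsq(A,B[k][:,2],rcond=None)[0])
E
```

```text
t: 13.25
ee_pos: [603.5, 81.6, 87.4]
eef_rot: [0.52, 0.478, 0.522, -0.479]
ft_force: [0.5, -0.4, 0.6]
gripper_width: 0.003
t: 13.75
ee_pos: [604.0, 81.7, 156.6]
eef_rot: [0.52, 0.478, 0.521, -0.479]
ft_force: [-0.3, 0.4, 0.4]
gripper_width: 0.004
scene -1 -1 59 angle 0.81 zmax [29.8 61.6]
scene -1 1 86 angle 0.39 zmax [39.4 62.4]
scene 1 -1 47 angle 0.74 zmax [32.4 61.7]
scene 1 1 42 angle -0.11 zmax [16.5 21.9]
plate slopes [-9.55229049e-04  3.29239492e-03  5.58619832e+01]
side -1 1 55 angle 0.78 zmax [34.4 59.4]
side 1 1 34 angle -0.09 zmax [12.9 19.9]
plate slopes [-4.73022543e-04  3.45013187e-04  5.36362330e+01]
```

View pics/side9.png

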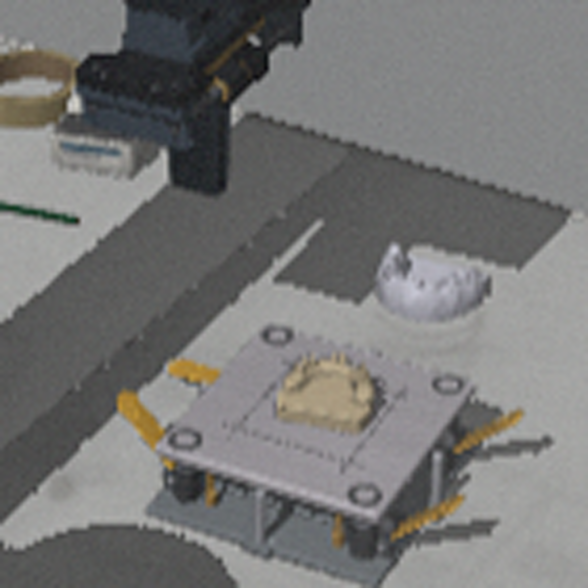

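View pics/scene9.png

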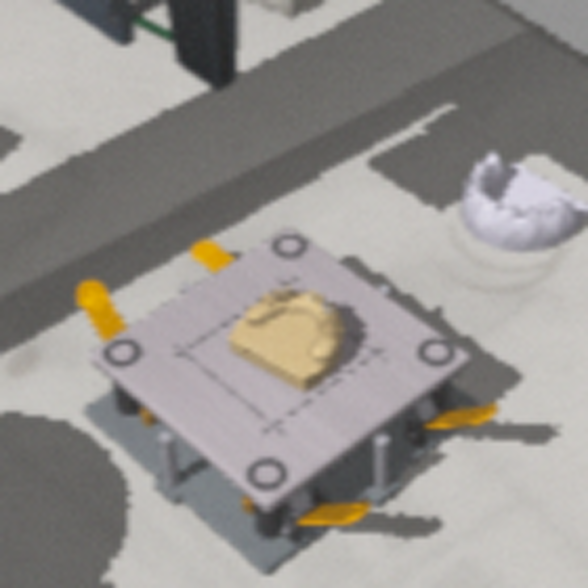

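The pictures show the back-left tab flat (side crop, about (195,372)), the other three standing, the plate level, and the model and bystander in place. Handing in.

```bash
python3 -c "
from bench import r
print(r.observe()['ft_force'],r.close_job())"
```

```text
the job is handed in; nothing more can be done
[0.31097829 0.52492306 0.27578051] None
```

The back-left corner is the one that rocked, and I pressed its shim tab flat. I handed the job in at about 14 s, and no verdict is reported.

- **Finding the corner:** I tried back left first. It sank about 4.6 mm at 3–4 N, then stopped hard at 9.7 N. The picture showed the front-right corner rising, and the plate sprang back on release. Since it gave straight away, I did not press the other three corners.
- **Pressing the tab:** the tab went down to a hard stop at 23 N, at the height expected for flat.

**Last checks:**
- **Pressed tab:** it measured about level. Its depth fits gave −0.09 and −0.11 rad, which I put down to noise on few pixels at its stop.
- **Other tabs:** all three are still raised. They measured about 0.74–0.81 rad, except that one scene-camera fit of the front-left tab gave 0.39. The side camera gave 0.78 for it and its tip is still about 62 mm high, so I read the 0.39 as a poor fit.
- **Plate and model:** the plate is level within about 0.004 rad. The model and the lavender arch look unmoved. The layered model and the pot were not in the final crops, but the arm went nowhere near them.
- **Robot:** it is clear of everything, with wrist force at noise level.

**What did not agree:**
- With the gripper shut, the fingertips sat about 10 mm behind the reported TCP, not 22 mm ahead. I found contact by force and depth instead.
- The wrist force read about zero while the tab was moving, although 2–4 N was expected.
- The feeler pin could not be seen, so I inferred its travel from how far the corner sank.

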